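Peel one parts tray off the stuck stack and hold it out

ROBOT

A 6-joint arm with a two-finger parallel gripper is mounted at the origin on the work surface. World frame = base frame: x ahead of the robot, y to its left, z up, the work surface at z = 0. Lengths are in m, angles in rad, forces in N, time in s.
With the tool pointing down it reaches from about 0.325 to 0.9 m from the base axis. Payload 6.1 kg.
Tool frame: the origin (TCP) lies midway between the tips of the shut fingers; the grasp point (between the pads) lies 19 mm behind it; z points along the fingers, x is the direction in which the jaws open and shut, and the axes are right-handed (so a half turn about z gives the same grasp; the last joint's range is limited). The gripper opens to 87 mm and grips with 3 to 60 N. Pads are 19 mm wide; open, the fingers measure 117 mm over their backs; the gripper's body (75 mm by 190 mm) begins 51 mm behind the grasp point.
Start: joints at [-1.385, 0.22, 1.526, -0, 1.395, -0.126], TCP at [0.192, -0.595, 0.223] pointing down, gripper open.
Joint ranges: [-2.98, 2.98], [-0.91, 2.08], [0.09, 2.57], [-1.24, 4.39], [0.2, 2.65], [-2.68, 2.68]. Speed limits (rad/s): [2.57, 2.57, 3.01, 3.14, 3.14, 3.14].

INTERFACE

Orientations are given as a unit quaternion [w, x, y, z].
In Python, from cell import r, solver, sensors, camera, camera_params, workorder gives the robot as it stands. Calls block until the motion is done:
- r.move_to(position, orientation): joint-space move of the TCP to a pose.
- r.move_linear(position, rate=0.15, rotation=None): straight line of the TCP; rotation=None keeps the orientation; rate is the mean speed in m/s.
- r.move_j(angles): joint-space move.
- r.grip(opening): finger opening in m; the grip force is fixed at half the most; returns when the fingers have stopped.
- r.wait(seconds).
- solver.inverse_kinematics(position, orientation): joint angles nearest the present ones, or None.
- sensors.read_state(): the state.
- camera(name): name is "scene" or "top"; returns the picture (420x560x3 uint8, red, green, blue); there is no depth.
- camera_params(name): a dict with "mtx" (3x3 intrinsics, pixels), "rvec" (rotation vector, rad) and "tvec" (3), from world to camera coordinates, as OpenCV has them. Camera axes: x right, y down, z forward; pixel columns grow to the right and rows downward; lengths in m; the calibration is good to about 2 mm. A picture is of the moment at which its call begins. camera_params takes no time and is no camera call.
A pose or a line that the arm cannot do raises r.MotionError and nothing moves.
- workorder.finish_job(): hands the job in, once; it reports no verdict.
The state is a dict: "time_s": time; "joint_pos": joint angles; "dq": joint speeds; "tau": joint torques, N m; "eef_pos": TCP position; "eef_rot": TCP orientation; "wrist_force": force on the tool from outside, world axes, zero at the start; "ft_torque": the same for the moment, N m; "gripper_width": finger opening in m.
Only numpy, scipy, OpenCV 4.12 (cv2) and the standard library are available. Lean on these libraries where they do the work, as an engineer would, in place of code of your own. Each camera call takes 0.05 s, during which the arm holds its last target.

TASK

Get a parts tray ready for the next pair at the oil-droplet apparatus. Lift the clear dust cover off the tray stack by its black knob and set it down gently and upright on the bench beside the storage base. The nested trays cling together: take the orange top tray by its corner lug and raise that corner well up first, while the opposite corner still rests on the stack, then peel the tray right off so that the blue trays stay put in the base; finish still gripping it, held out still and level, open side up, at the handover point in front of the apparatus, and leave everything else on the bench where it is.

Things in the scene. Friction and masses are not known exactly. Their poses are not given: they have to be found in the camera images.
- base_mid (a point): middle of the inner floor of the storage base, a shallow aluminium tray fixed to the bench, 178 (x) x 218 (y) x 14 mm high, walls and floor 5 mm thick; this point is 5 mm above the bench; axes are those of the base. Stack and cover stand centred in it with the same yaw
- cover_knob (a point): centre of the black knob (27 mm diameter, 22 mm high, on a 13 mm high neck of 16 mm diameter) on the loose clear dust cover, an upturned box 160 (x) x 200 (y) mm outside, 3 mm thick, 0.38 kg. The cover's lower edge is 108 mm below this point, its roof 23 mm below; it stands on the base's inner floor over the stack, so it must rise 90 mm to clear the stack and the base. z is the cover's upward axis
- tray_lug (a point): centre of the corner lug of the orange top tray: a solid tab 20 mm wide across the tray's diagonal, 8 mm high, that sticks 22 mm out from the rim's corner on the tray's (-x, -y) side, at 45 degrees between -x and -y (the lug points along (-1, -1) in the tray's axes, so pinch its two flat sides, which face (1, -1) and (-1, 1)). Nothing lies under it down to the base, 70 mm below. Its axes are the tray's axes, z up
- tray_mid (a point): centre of the orange tray, half-way up. The tray is 100 (x) x 140 (y) x 26 mm high, 0.085 kg: a rim 9 mm wide and 8 mm deep on a tapered tub 18 mm deep that nests inside the tray below. Open side up along +z. Sprung ribs of the tray below press on the tub walls, so it clings with about 1 N near each corner until that corner has risen some 16 mm; then it is free
- tray_far (a point): underside of the orange rim at the corner opposite the lug (tray's +x, +y corner); it rests on the blue stack, 71 mm above the bench
- rest_top (a point): middle of the top plane of the blue trays (six nested trays, 0.6 kg, loose, 100 x 140 x 66 mm high, with their lugs at the +x, +y corner), on which the orange rim rests
- handover (a point): the point where the orange tray's centre is wanted, in the open air 170 mm above the bench and 270 mm to the robot's side (-x) of the apparatus's rod
- apparatus_foot (a point): bench-level point under the front foot of the oil-droplet apparatus, which is fixed: dark tripod (about 220 mm across), upright rod 92 mm beyond this point (+x), grey platform 300 mm along y with lamp, chamber and microscope, 330 mm high. It stands left or right at the back of the bench
- supply_front (a point): bench-level point under the middle of the front of the blue bench power supply, which is fixed and reaches 150 mm beyond this point (+x) and 115 mm to either side, 130 mm high; at the back of the bench, on the other side from the apparatus
- bench (a point): a point on the dark bench top, surface at z = 0
- meter: yellow multimeter lying on its back, 175 x 85 x 48 mm; origin under its centre
- eyepiece: spare black eyepiece standing upright, 38 mm diameter, 50 mm high; origin under its centre
- weight: brass weight with a button top, 38 mm diameter, 58 mm high; origin under its centre
- oil: small amber oil bottle, 42 mm diameter, 85 mm high; origin under its centre
- driver: red screwdriver lying down, 190 mm long; origin under its middle
- jar: glass jar with a red cap, 60 mm diameter, 70 mm high; origin under its centre

How it is judged:
By the outcome, as a careful person would: the job done as asked, in the order asked, and still so for the second after the job is handed in, while the arm keeps its last pose, push and grip.
It also fails if it takes over 64 s, if anything falls off the work surface, if the arm or the gripper's body presses on something with over 40 N, if the wrist force passes 120 N, or if a joint passes its speed limit or range.

## Working session

There is one attempt and no reset: what is moved stays moved. The work goes in short steps, each a Python script; the robot and the scene stay as the last script left them, time stands still between calls to the robot, and variables do not carry over. Pictures are saved under pics/ and viewed, and the job is handed in when it is done.

```bash
ls; mkdir -p pics; python3 - <<'E'
from cell import r,sensors,camera,camera_params
import cv2
for n in("scene","top"):
    im=camera(n); cv2.imwrite(f"pics/{n}0.png",im[:,:,::-1]); p=camera_params(n); print(n,p)
print(sensors.read_state())
E
```

```text
pics
scene {'mtx': array([[535.73970379,   0.        , 272.37793082],
       [  0.        , 535.73970379, 201.81702317],
       [  0.        ,   0.        ,   1.        ]]), 'rvec': array([ 1.98504274,  1.65872692, -0.56227373]), 'tvec': array([-0.11831107, -0.37911577,  1.99187392])}
top {'mtx': array([[477.95521374,   0.        , 290.02573945],
       [  0.        , 477.95521374, 195.46622055],
       [  0.        ,   0.        ,   1.        ]]), 'rvec': array([ 2.21718801, -2.1534383 ,  0.08790218]), 'tvec': array([-0.0023342 ,  0.60074811,  1.43471777])}
{'time_s': 0.1, 'joint_pos': array([-1.38509986e+00,  2.21147928e-01,  1.52748667e+00, -3.47656860e-05,
        1.39470004e+00, -1.26146797e-01]), 'dq': array([-0.00122306, -0.00353237, -0.00302568,  0.00080989,  0.00032066,
        0.0018508 ]), 'tau': array([ 1.24180689e-03, -4.95944130e+01, -3.88518834e+01,  7.02281320e-02,
        5.15842752e-02, -4.98615600e-05]), 'eef_pos': array([ 0.19161237, -0.59431966,  0.22155155]), 'eef_rot': array([-5.84822071e-04,  8.08337292e-01, -5.88719002e-01, -6.45680770e-04]), 'wrist_force': array([ 0.7853635 , -0.59920484, -0.18888334]), 'ft_torque': array([0.07363458, 0.0244489 , 0.01858032]), 'gripper_width': 0.08727531744681351}
```

View pics/scene0.png

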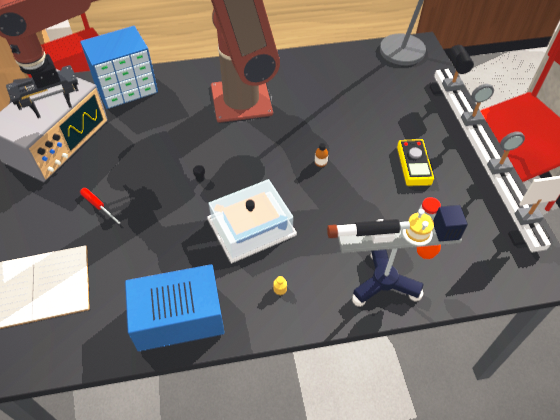

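View pics/top0.png

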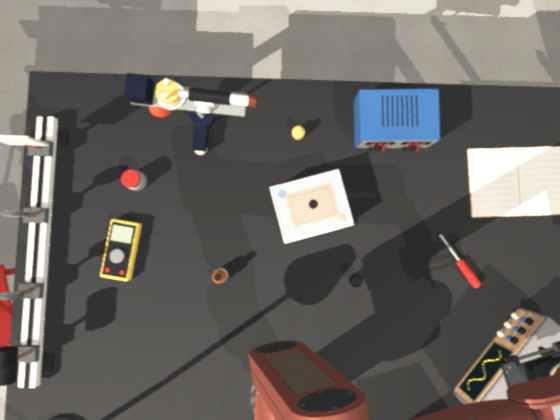

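Top view: base and cover at about (312,205), knob (313,204). The apparatus is at the back left, with its front foot at about (200,152), and the supply is at the back right. I'll enlarge both.

```bash
python3 - <<'E'
import cv2
a=cv2.imread("pics/top0.png"); cv2.imwrite("pics/t1.png",cv2.resize(a[160:250,255:370],None,fx=6.6,fy=6.6,interpolation=cv2.INTER_CUBIC))
b=cv2.imread("pics/scene0.png"); cv2.imwrite("pics/s1.png",cv2.resize(b[170:265,195:310],None,fx=6.2,fy=6.2,interpolation=cv2.INTER_CUBIC))
cv2.imwrite("pics/t2.png",cv2.resize(a[60:180,110:270],None,fx=5,fy=5,interpolation=cv2.INTER_CUBIC))
E
```

```text
(no output)
```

View pics/t1.png

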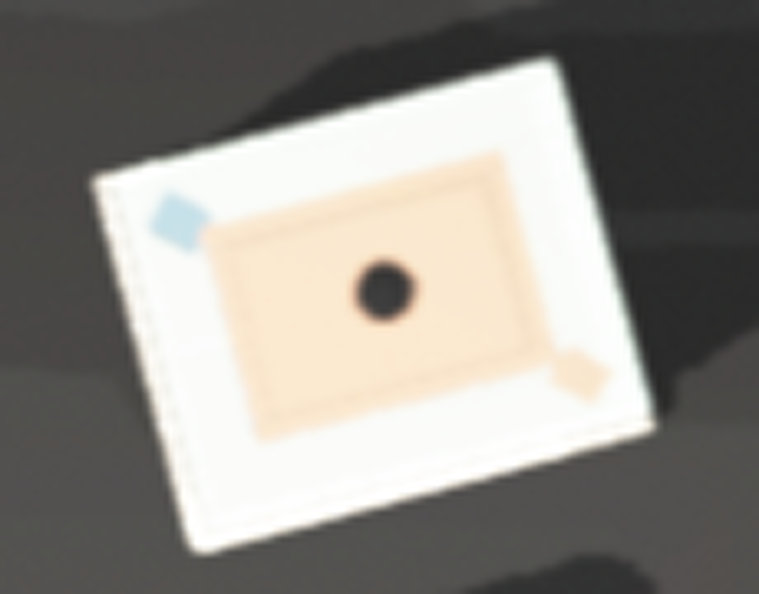

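View pics/s1.png

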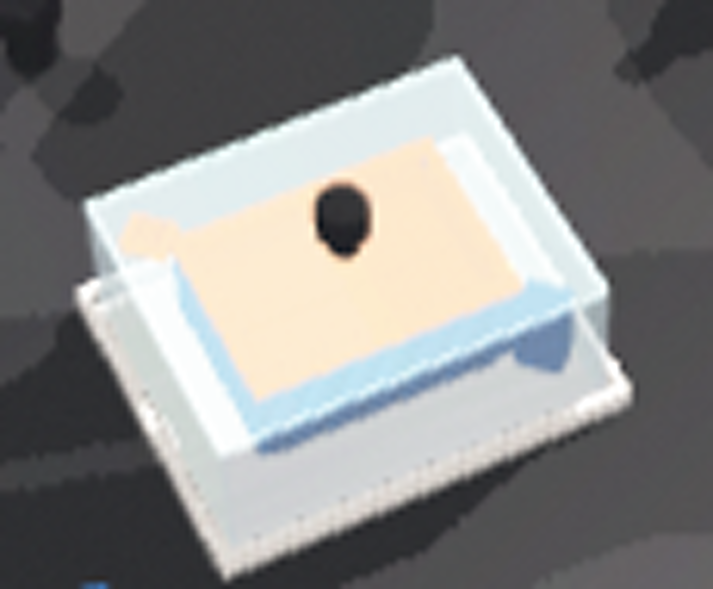

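View pics/t2.png

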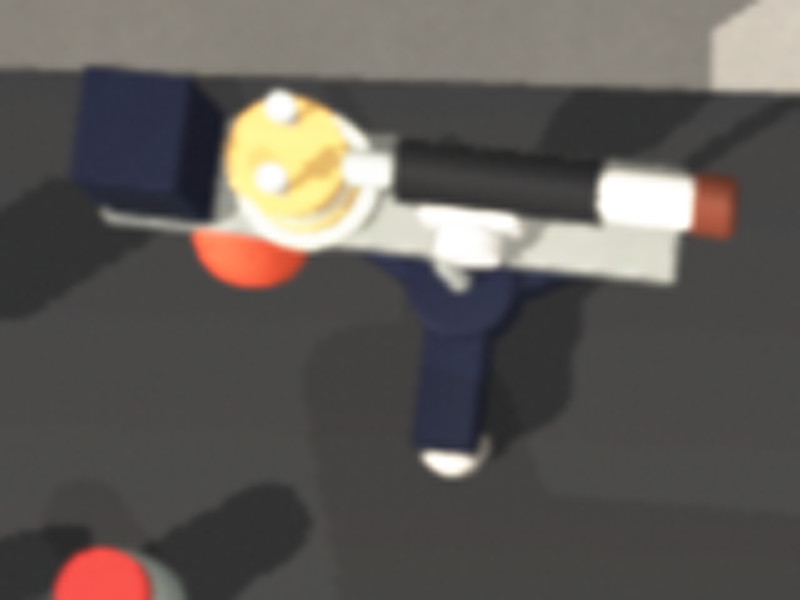

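```bash
cat > h.py <<'E'
import numpy as np,cv2
from cell import r,solver,sensors,camera,camera_params
from scipy.spatial.transform import Rotation as R
def ray(n,uv):
    p=camera_params(n);Rm=cv2.Rodrigues(p["rvec"])[0];C=-Rm.T@p["tvec"]
    d=Rm.T@np.linalg.inv(p["mtx"])@np.array([uv[0],uv[1],1.]);return C,d
def atz(n,uv,z):
    C,d=ray(n,uv);return C+d*(z-C[2])/d[2]
def un(UV,f,o): return [(UV[0]+.5)/f-.5+o[0],(UV[1]+.5)/f-.5+o[1]]
def proj(n,P):
    p=camera_params(n);return cv2.projectPoints(np.array(P,float).reshape(-1,3),p["rvec"],p["tvec"],p["mtx"],None)[0].reshape(-1,2)
def tri(a,b):
    (C1,d1),(C2,d2)=ray("top",a),ray("scene",b);d1/=np.linalg.norm(d1);d2/=np.linalg.norm(d2)
    s=np.linalg.lstsq(np.c_[d1,-d2],C2-C1,rcond=None)[0];p,q=C1+s[0]*d1,C2+s[1]*d2
    return (p+q)/2,np.linalg.norm(p-q)
E
python3 - <<'E'
from h import *
np.set_printoptions(precision=4,suppress=True)
t=lambda U:un(U,6.6,(255,160)); s=lambda U:un(U,6.2,(195,170))
c=[atz("top",t(U),.014) for U in [(95,180),(555,58),(655,432),(195,555)]]
print(c,np.mean(c,0))
for i in range(4): e=c[(i+1)%4]-c[i]; print(np.linalg.norm(e),np.degrees(np.arctan2(e[1],e[0])))
print("sc corners",[atz("scene",s(U),.014) for U in [(78,290),(230,572),(632,388)]])
print("knob",tri(t((384,291)),s((343,215))),atz("top",t((384,291)),.113+.011),atz("scene",s((343,218)),.113))
print("lug",tri(t((582,376)),s((150,238))),atz("top",t((582,376)),.079),)
print("tray corners top",[atz("top",t(U),.079) for U in [(207,228),(500,152),(552,358),(262,438)]])
f=lambda U:un(U,5,(110,60))
print("foot",[atz("top",f(U),z) for U,z in [((452,475),0),((452,450),.012),((452,450),0)]])
print("hub",atz("top",f((465,275)),.1))
for n,uv in dict(meter=(121,250),eye=(356,281),weight=(298,132),oil=(220,276),jar=(134,180),drv=(462,262),supL=(356,148),supR=(438,148)).items(): print(n,atz("top",uv,.03))
E
```

```text
[array([0.6258, 0.0805, 0.014 ]), array([ 0.6894, -0.1323,  0.014 ]), array([ 0.5164, -0.1823,  0.014 ]), array([0.4536, 0.0289, 0.014 ])] [ 0.5713 -0.0513  0.014 ]
0.22210330519746946 -73.3812456955905
0.1800477913118186 -163.8713801189357
0.22029243485509245 106.55618377738996
0.17980083456889914 16.70505098979389
sc corners [array([ 0.5203, -0.1776,  0.014 ]), array([ 0.6949, -0.1246,  0.014 ]), array([0.6269, 0.0815, 0.014 ])]
knob (array([ 0.5722, -0.0494,  0.1134]), np.float64(0.00129734937358119)) [ 0.5715 -0.0495  0.124 ] [ 0.5738 -0.049   0.113 ]
lug (array([ 0.5394, -0.14  ,  0.0737]), np.float64(0.0021154952107627586)) [ 0.5391 -0.1404  0.079 ]
tray corners top [array([0.5999, 0.0275, 0.079 ]), array([ 0.6377, -0.1019,  0.079 ]), array([ 0.5467, -0.127 ,  0.079 ]), array([0.5076, 0.0005, 0.079 ])]
foot [array([0.7215, 0.2989, 0.    ]), array([0.7352, 0.2973, 0.012 ]), array([0.7372, 0.2996, 0.    ])]
hub [0.8239 0.2776 0.1   ]
meter [0.421  0.5175 0.03  ]
eye [ 0.349  -0.1898  0.03  ]
weight [ 0.7957 -0.0036  0.03  ]
oil [0.3522 0.2177 0.03  ]
jar [0.6331 0.4899 0.03  ]
drv [ 0.4145 -0.5078  0.03  ]
supL [ 0.7515 -0.1823  0.03  ]
supR [ 0.759  -0.4335  0.03  ]
```

The base is at (0.572,-0.050) with yaw about 16.5°. Its sides measure 0.221 x 0.180 against 0.218 x 0.178 given. The knob triangulates to z 0.113, as expected, and the lug sits within 1 mm of the model. Next I'll measure the apparatus more closely, including its yaw.

```bash
python3 - <<'E'
import cv2
b=cv2.imread("pics/scene0.png"); cv2.imwrite("pics/s2.png",cv2.resize(b[190:315,320:475],None,fx=4.8,fy=4.8,interpolation=cv2.INTER_CUBIC))
a=cv2.imread("pics/top0.png"); cv2.imwrite("pics/t3.png",cv2.resize(a[100:165,175:240],None,fx=9,fy=9,interpolation=cv2.INTER_CUBIC))
E
```

```text
(no output)
```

View pics/s2.png

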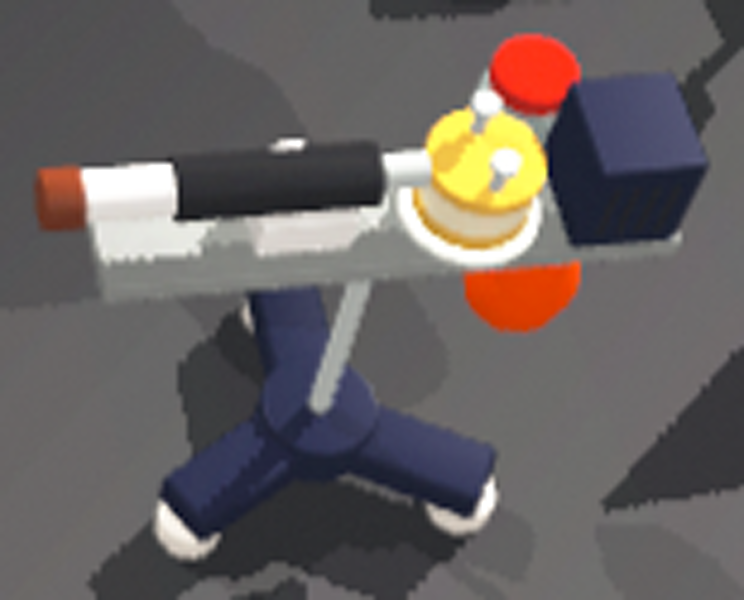

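View pics/t3.png

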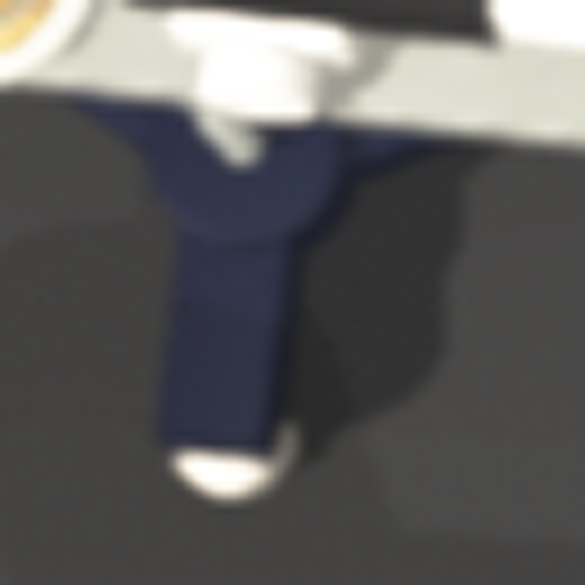

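```bash
python3 - <<'E'
from h import *
np.set_printoptions(precision=4,suppress=True)
t=lambda U:un(U,9,(175,100)); s=lambda U:un(U,4.8,(320,190)); f=lambda U:un(U,5,(110,60))
rb,e=tri(t((242,158)),s((320,403)));print("rodbase",rb,e)
for z in (0,.01,.02): print("foot",atz("top",t((235,437)),z), [atz("scene",s(U),z) for U in((188,522),(462,500))])
a,_=tri(f((105,215)),s((680,240))) ;print("plat L?",a,_)
A,B=atz("top",f((105,215)),.27),atz("top",f((675,280)),.27);print(A,B,np.linalg.norm(A-B),np.degrees(np.arctan2(*(A-B)[:2])))
print([proj("top",[(.735+.092,.298+d,0.05)]) for d in(0,-.01,-.02)],t((242,158)))
E
```

```text
rodbase [0.8292 0.2918 0.0474] 0.002523549036181772
foot [0.742  0.2977 0.    ] [array([0.867 , 0.2095, 0.    ]), array([0.8818, 0.3711, 0.    ])]
foot [0.7403 0.2958 0.01  ] [array([0.8717, 0.2069, 0.01  ]), array([0.8864, 0.3673, 0.01  ])]
foot [0.7386 0.294  0.02  ] [array([0.8764, 0.2043, 0.02  ]), array([0.891 , 0.3635, 0.02  ])]
plat L? [0.8342 0.4678 0.1775] 0.009667918341131789
[0.8084 0.4314 0.27  ] [0.7835 0.1384 0.27  ] 0.29403955774145013 4.8597933333393195
[array([[198.7995, 117.434 ]]), array([[202.1062, 117.5331]]), array([[205.4128, 117.6322]])] [201.44444444444446, 117.11111111111111]
```

The rod is at about (0.829,0.291) and the foot at about (0.7395,0.295), 0.090 apart (expected 0.092). The apparatus is yawed a few degrees, so I take the handover point as about (0.559,0.296,0.17). Before moving, I'll check the driver's extent against the planned cover spot, and IK for every pose.

```bash
cat >> h.py <<'E'
YAW=np.radians(16.5); BC=np.array([.572,-.050])
def quat(Rm): q=Rm.as_quat(); return np.r_[q[3],q[:3]]
def down(a): 
    c,s=np.cos(a),np.sin(a); return R.from_matrix(np.array([[c,s,0],[s,-c,0],[0,0,-1.]]))
TA=YAW-np.pi/4; R0=down(TA)
def loc(x,y): c,s=np.cos(YAW),np.sin(YAW); return BC+np.array([c*x-s*y,s*x+c*y])
LUG=np.r_[loc(-.0578,-.0778),.075]
FAR=np.r_[loc(.05,.07),.071]
def tcp_of(g,Rt): return g+Rt.apply([0,0,.019])
def tilt(th,up=0):  # lug pose rotated about far corner
    ax=np.array([np.cos(TA),np.sin(TA),0]); 
    Q=R.from_rotvec(ax*th)
    g=FAR+Q.apply(LUG-FAR)+[0,0,up]; Rt=Q*R0
    return tcp_of(g,Rt),quat(Rt),g
def st(): 
    s=sensors.read_state();print("t%.2f"%s["time_s"],np.round(s["eef_pos"],4),"F",np.round(s["wrist_force"],2),"w%.4f"%s["gripper_width"]);return s
E
python3 - <<'E'
from h import *
np.set_printoptions(precision=4,suppress=True)
print("driver",atz("top",(440,235),.01),atz("top",(480,287),.01)); print("LUG",LUG,proj("top",LUG),proj("scene",LUG))
q0=quat(R0);K=np.r_[.572,-.0497,.113]
for n,p,q in [("knob",K+[0,0,-.016],q0),("lift",K+[0,0,.1],q0),("plc",[.6,-.31,.2],q0),("low",[.6,-.31,.092],q0),("lug",tcp_of(LUG,R0),q0)]+[("t%d"%d,)+tilt(np.radians(d))[:2] for d in(-16,16)]+[("hand",[.526,.205,.16],q0)]:
    print(n,np.round(p,4),solver.inverse_kinematics(p,q))
print(tilt(.28)[2],tilt(-.28)[2])
E
```

```text
driver [ 0.4937 -0.4475  0.01  ] [ 0.3396 -0.5701  0.01  ]
LUG [ 0.5387 -0.141   0.075 ] [[342.7912 216.7293]] [[218.015  207.5479]]
knob [ 0.572  -0.0497  0.097 ] [-0.224   0.2229  1.7714 -0.      1.1473  0.2734]
lift [ 0.572  -0.0497  0.213 ] [-0.224   0.1066  1.6729 -0.      1.3622  0.2734]
plc [ 0.6  -0.31  0.2 ] [-0.5935  0.3541  1.406  -0.      1.3815 -0.0961]
low [ 0.6   -0.31   0.092] [-0.5935  0.4503  1.4908 -0.      1.2006 -0.0961]
lug [ 0.5387 -0.141   0.056 ] [-0.3977  0.2408  1.8379 -0.      1.0629  0.0998]
t-16 [ 0.54   -0.1385  0.1064] [-0.2287  0.2578  1.7375 -0.2853  1.2354  0.3753]
t16 [ 0.544  -0.1312  0.0068] [-0.5508  0.3134  1.891   0.3379  0.9797 -0.2489]
hand [0.526 0.205 0.16 ] [ 0.2319  0.1298  1.7502 -0.      1.2616  0.7294]
[ 0.5415 -0.1358  0.0249] [ 0.5426 -0.1339  0.1248]
```

Everything is reachable, and negative tilt is the one that raises the lug. Next: grasp the cover and lift it.

```bash
python3 - <<'E'
from h import *
q0=quat(R0)
r.move_to([.572,-.0497,.20],q0); st()
r.grip(.06)
r.move_linear([.572,-.0497,.098],rate=.12); st()
r.grip(0.0); st()
r.move_linear([.572,-.0497,.125],rate=.05); st()
cv2.imwrite("pics/k_s.png",cv2.resize(camera("scene")[150:270,180:330,::-1],None,fx=5,fy=5)); st()
E
```

```text
t2.47 [ 0.572  -0.0506  0.2   ] F [ 0.42 -0.62  0.01] w0.0866
t4.24 [ 0.5728 -0.0499  0.0989] F [-0.7   0.44 -0.17] w0.0599
t4.92 [ 0.5723 -0.0498  0.0982] F [ 0.42 -0.01  0.65] w0.0262
t5.62 [ 0.5719 -0.0497  0.125 ] F [-0.1  -0.04 -4.27] w0.0263
t5.67 [ 0.5717 -0.0496  0.1247] F [ 0.82  0.4  -3.74] w0.0256
```

View pics/k_s.png

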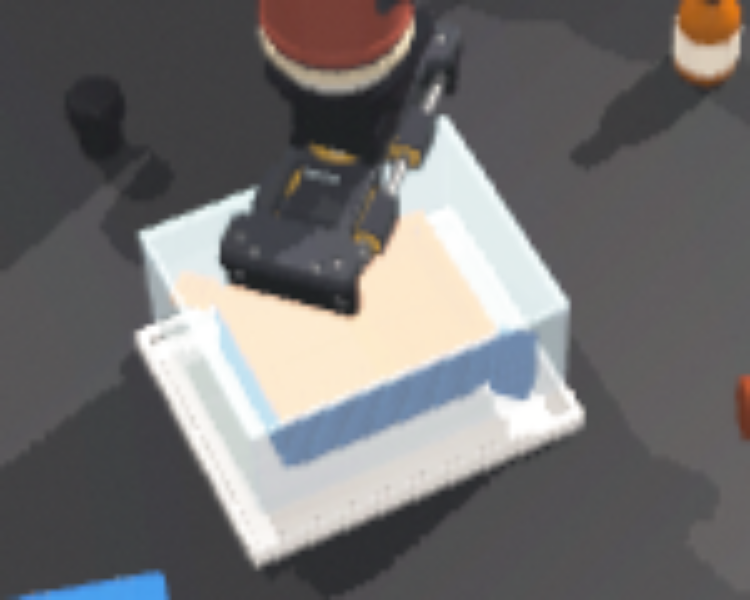

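The cover is held (about 3.8 N) and has risen level, with the stack still in place. Next: carry it over and set it down gently.

```bash
python3 - <<'E'
from h import *
r.move_linear([.572,-.0497,.215],rate=.1)
r.move_linear([.60,-.31,.215],rate=.15)
r.move_linear([.60,-.31,.105],rate=.1); st()
r.move_linear([.60,-.31,.096],rate=.03); r.wait(.15); st()
for z in np.arange(.095,.088,-.001):
    r.move_linear([.60,-.31,z],rate=.02); r.wait(.1); s=st()
    if s["wrist_force"][2]>-1.5: break
cv2.imwrite("pics/p_s.png",cv2.resize(camera("scene")[130:290,150:350,::-1],None,fx=3.75,fy=3.75)); st()
E
```

```text
t9.86 [ 0.6006 -0.3104  0.1061] F [-1.02  0.15 -3.29] w0.0263
t10.46 [ 0.6001 -0.3101  0.0961] F [-0.42  0.11 -3.58] w0.0261
t10.81 [ 0.6   -0.31   0.095] F [ 0.09  0.61 -3.7 ] w0.0260
t11.16 [ 0.6   -0.31   0.094] F [ 0.31  0.31 -2.59] w0.0263
t11.51 [ 0.6002 -0.3101  0.0933] F [ 0.16 -0.11 -2.3 ] w0.0260
t11.86 [ 0.6002 -0.3102  0.0932] F [-3.15  1.94  5.6 ] w0.0261
t11.91 [ 0.6002 -0.3101  0.0932] F [-4.09  2.23  5.28] w0.0260
```

View pics/p_s.png

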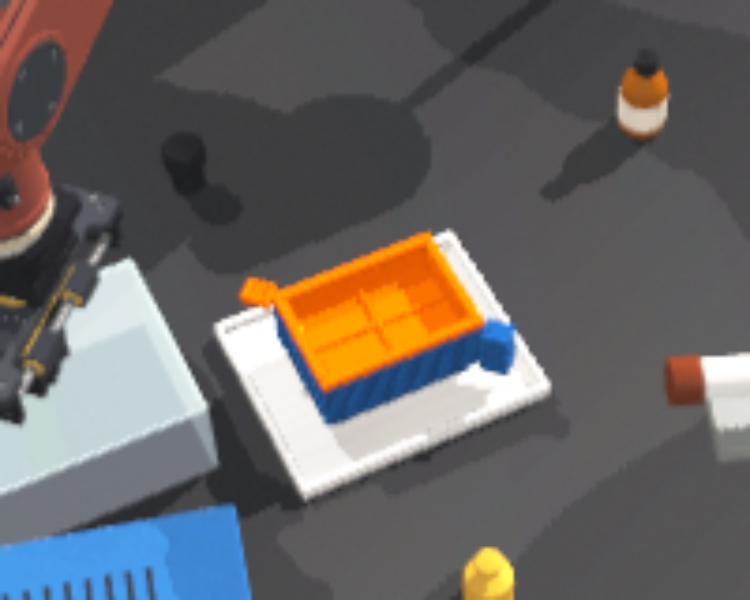

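The cover is resting on the bench and the stack is uncovered. I'll release the knob, back off and look from above.

```bash
python3 - <<'E'
from h import *
r.move_linear([.60,-.31,.0932],rate=.02)
r.grip(.06); st()
r.move_linear([.60,-.31,.17],rate=.12); st()
a=camera("top"); b=camera("scene")
cv2.imwrite("pics/u_t.png",cv2.resize(a[140:290,255:455,::-1],None,fx=4,fy=4,interpolation=cv2.INTER_CUBIC))
cv2.imwrite("pics/u_s.png",cv2.resize(b[180:275,195:310,::-1],None,fx=6.2,fy=6.2,interpolation=cv2.INTER_CUBIC))
E
```

```text
t13.02 [ 0.6    -0.31    0.0932] F [-0.    0.4  -0.23] w0.0597
t13.81 [ 0.5996 -0.3097  0.1692] F [ 0.15 -0.16 -0.63] w0.0600
```

View pics/u_t.png

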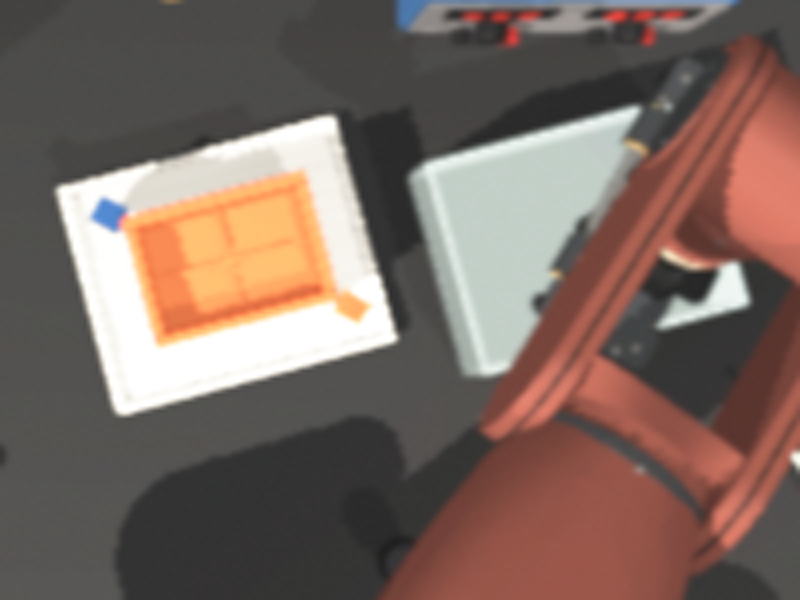

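View pics/u_s.png

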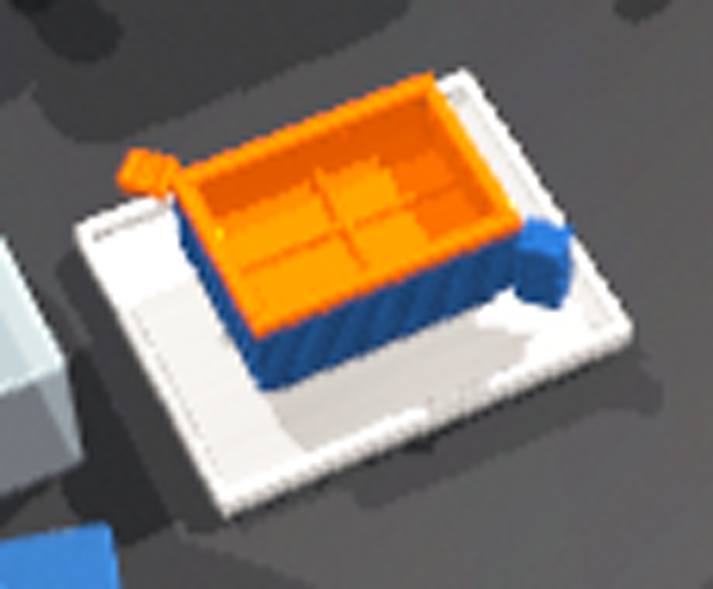

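The cover is upright beside the base and nothing else has moved. In the top crop the lug is at (352,306), and the rim corners at (127,218), (305,173), (335,298) and (160,345).

```bash
python3 - <<'E'
from h import *
np.set_printoptions(precision=4,suppress=True)
t=lambda U:un(U,4,(255,140)); s=lambda U:un(U,6.2,(195,180))
print(atz("top",t((352,306)),.079),tri(t((352,306)),s((150,165))),LUG)
c=np.array([atz("top",t(U),.079) for U in[(127,218),(305,173),(335,298),(160,345)]])
print(c,c.mean(0)); 
for i in range(4): e=c[(i+1)%4]-c[i]; print(np.linalg.norm(e),np.degrees(np.arctan2(e[1],e[0])))
E
```

```text
[ 0.5403 -0.14    0.079 ] (array([ 0.5402, -0.1389,  0.0833]), np.float64(0.0012872567383045979)) [ 0.5387 -0.141   0.075 ]
[[ 0.5999  0.0262  0.079 ]
 [ 0.6369 -0.1035  0.079 ]
 [ 0.5458 -0.1275  0.079 ]
 [ 0.5078 -0.0006  0.079 ]] [ 0.5726 -0.0513  0.079 ]
0.13487627267412558 -74.08443907735507
0.09425063211901889 -165.2481860738324
0.13247446101925223 106.66302396377388
0.09596066007623007 16.21342603322655
```

```bash
python3 - <<'E'
from h import *
p,q,g=tilt(0.)
r.move_linear([p[0],p[1],.15],rate=.15)
r.grip(.045)
r.move_linear(p,rate=.1); st()
b=camera("scene");r.grip(0.); st()
cv2.imwrite("pics/g_s0.png",cv2.resize(b[150:270,180:330,::-1],None,fx=5,fy=5,interpolation=cv2.INTER_CUBIC))
b=camera("scene")
cv2.imwrite("pics/g_s.png",cv2.resize(b[150:270,180:330,::-1],None,fx=5,fy=5,interpolation=cv2.INTER_CUBIC))
E
```

```text
t16.97 [ 0.5393 -0.1413  0.0568] F [1.32 0.92 0.14] w0.0449
t17.59 [ 0.5389 -0.1412  0.0562] F [1.39 0.02 0.84] w0.0196
```

View pics/g_s.png

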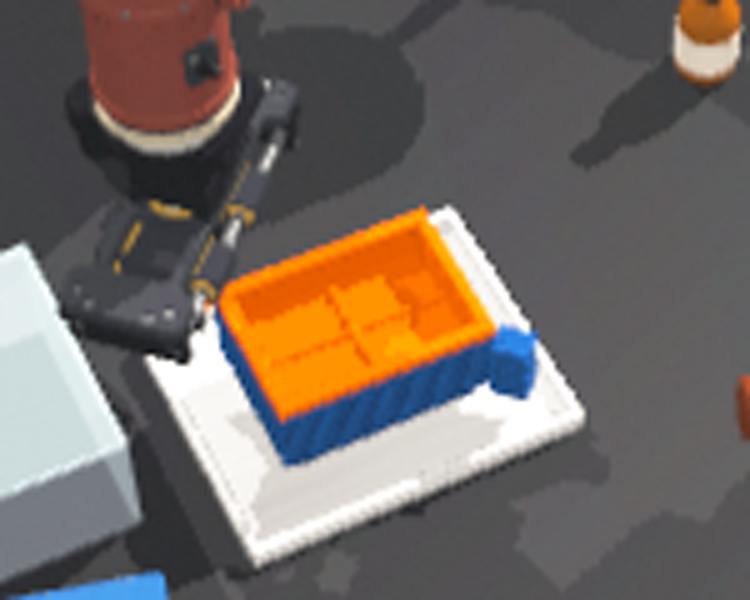

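The lug is gripped at 19.6 mm, and the tray and stack haven't moved. Next: tilt about the far corner in small steps.

```bash
python3 - <<'E'
from h import *
for d in (2,4,6,8):
    p,q,g=tilt(-np.radians(d)); r.move_linear(p,rate=.03,rotation=q); st()
b=camera("scene")
cv2.imwrite("pics/l_s.png",cv2.resize(b[150:270,180:330,::-1],None,fx=5,fy=5,interpolation=cv2.INTER_CUBIC))
E
```

```text
t18.00 [ 0.5389 -0.1413  0.0627] F [ 0.67 -1.07  0.48] w0.0197
t18.36 [ 0.5386 -0.1414  0.0688] F [ 0.21 -0.11 -0.33] w0.0198
t18.72 [ 0.5387 -0.1414  0.0752] F [0.08 0.23 1.95] w0.0197
t19.07 [ 0.5385 -0.1412  0.0813] F [ 0.29 -0.44  0.46] w0.0198
```

View pics/l_s.png

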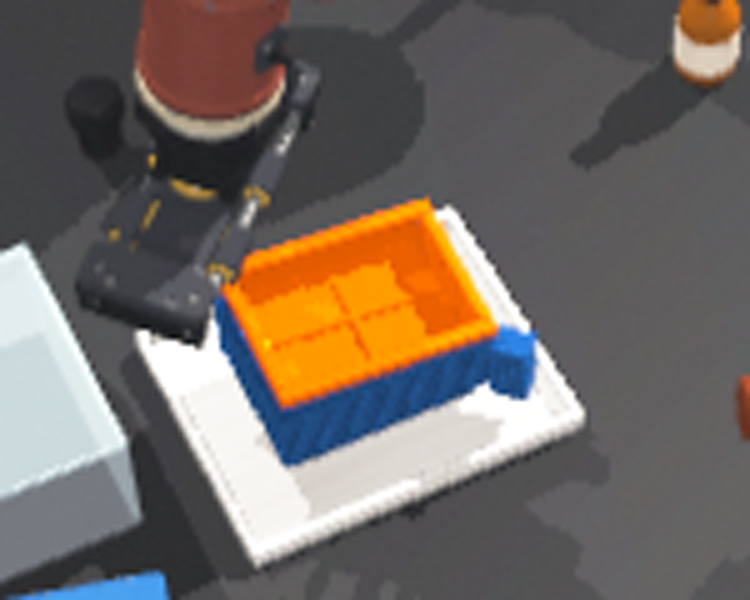

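```bash
python3 - <<'E'
from h import *
for d in (10,12,14,16):
    p,q,g=tilt(-np.radians(d)); r.move_linear(p,rate=.03,rotation=q); st()
b=camera("scene").copy()
def corners(th):
    ax=np.array([np.cos(TA),np.sin(TA),0]);Q=R.from_rotvec(ax*th)
    P=[np.r_[loc(x,y),.079] for x,y in[(-.05,-.07),(.05,-.07),(.05,.07),(-.05,.07)]]
    return FAR+Q.apply(np.array(P)-FAR)
im=cv2.resize(b[150:270,180:330,::-1],None,fx=5,fy=5,interpolation=cv2.INTER_CUBIC)
for u,v in proj("scene",corners(-np.radians(16))): cv2.circle(im,(int((u+.5-180)*5),int((v+.5-150)*5)),4,(255,255,255),1)
cv2.imwrite("pics/m_s.png",im)
E
```

```text
t19.48 [ 0.539  -0.1408  0.0878] F [ 0.53 -0.22 -0.04] w0.0193
t19.84 [ 0.5391 -0.1402  0.094 ] F [-0.58 -0.03 -0.06] w0.0198
t20.20 [ 0.5397 -0.1392  0.1003] F [-0.05 -1.02 -1.17] w0.0197
t20.56 [ 0.5404 -0.1382  0.1066] F [-0.26 -0.38 -0.95] w0.0195
```

View pics/m_s.png

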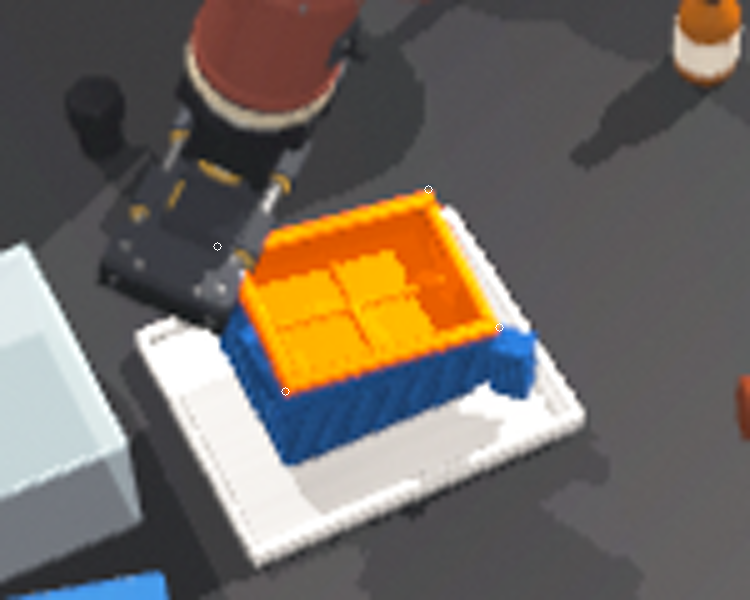

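The tray matches the predicted 16° tilt at every corner I can see. The lug corner is about 47 mm up, the far corner is still on the stack, and the stack hasn't moved. Next: peel it off straight up.

```bash
python3 - <<'E'
from h import *
r.wait(.3)
for u in (.01,.02,.04,.1):
    p,q,g=tilt(-np.radians(16),u); r.move_linear(p,rate=.05); st()
b=camera("scene").copy(); a=camera("top")
cv2.imwrite("pics/n_s.png",cv2.resize(b[130:270,170:340,::-1],None,fx=4.2,fy=4.2,interpolation=cv2.INTER_CUBIC))
cv2.imwrite("pics/n_t.png",cv2.resize(a[140:270,230:400,::-1],None,fx=4.4,fy=4.4,interpolation=cv2.INTER_CUBIC))
E
```

```text
t21.26 [ 0.5405 -0.1387  0.1172] F [-0.5   0.13 -1.3 ] w0.0194
t21.61 [ 0.5404 -0.1386  0.127 ] F [-0.27  0.33 -0.52] w0.0194
t22.16 [ 0.5402 -0.1385  0.1467] F [-0.16  0.53 -0.49] w0.0195
t23.51 [ 0.5398 -0.1384  0.2059] F [-0.1   0.56 -0.78] w0.0197
```

View pics/n_s.png

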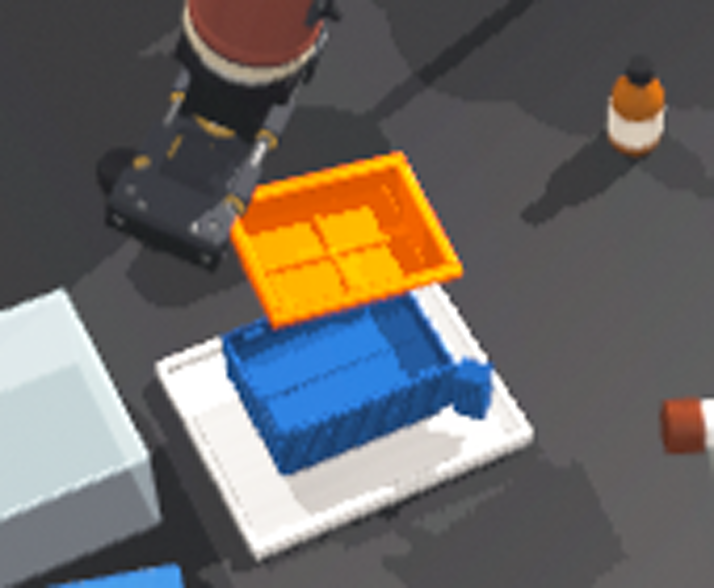

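View pics/n_t.png

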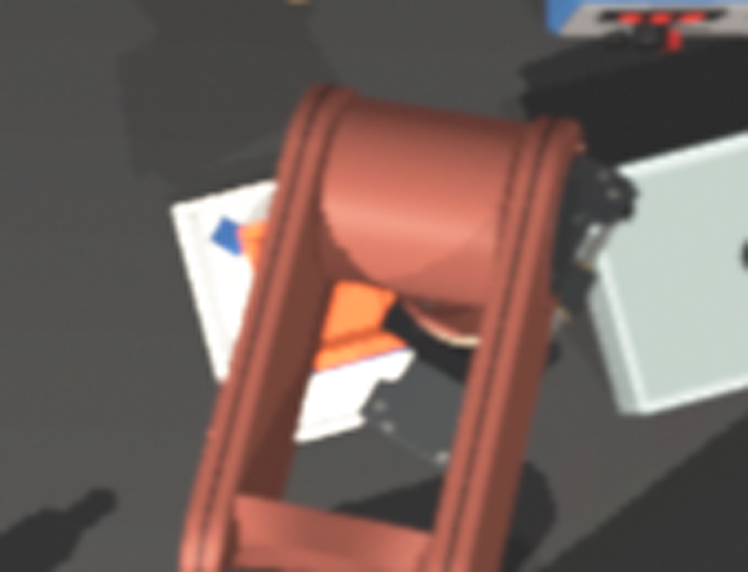

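The tray peeled off cleanly and the blue stack stayed seated in the base. I'll level it here and then carry it to the handover point.

```bash
python3 - <<'E'
from h import *
q0=quat(R0)
s=sensors.read_state(); 
H=np.array([.559,.296,.170])
off=np.r_[LUG[:2]-BC,.009]
P=tcp_of(H+off,R0); print(P)
r.move_linear([.539,-.139,.215],rate=.05,rotation=q0); st()
r.move_linear([P[0],P[1],.19],rate=.12); st()
r.move_linear(P,rate=.05); r.wait(.5); st()
b=camera("scene").copy(); a=camera("top")
cv2.imwrite("pics/h_s.png",b[:,:,::-1]);cv2.imwrite("pics/h_t.png",a[:,:,::-1])
def corners(z):
    return [np.r_[loc(x,y)-BC+H[:2],H[2]+z] for x,y in[(-.05,-.07),(.05,-.07),(.05,.07),(-.05,.07)]]
f=4.5
for n,im,(u0,v0,w,h) in(("scene",b,(270,90,160,130)),("top",a,(150,130,160,130))):
    c=cv2.resize(im[v0:v0+h,u0:u0+w,::-1],None,fx=f,fy=f,interpolation=cv2.INTER_CUBIC)
    for u,v in proj(n,corners(.013)): cv2.circle(c,(int((u+.5-u0)*f),int((v+.5-v0)*f)),4,(255,255,255),1)
    cv2.imwrite(f"pics/hc_{n}.png",c)
E
```

```text
[0.52567661 0.20498774 0.16      ]
t24.04 [ 0.5384 -0.14    0.215 ] F [-0.02 -0.23 -0.49] w0.0197
t27.07 [0.5257 0.2047 0.19  ] F [ 0.47 -0.03 -1.03] w0.0195
t28.32 [0.5257 0.205  0.1601] F [ 0.17  0.16 -0.21] w0.0197
```

View pics/hc_scene.png

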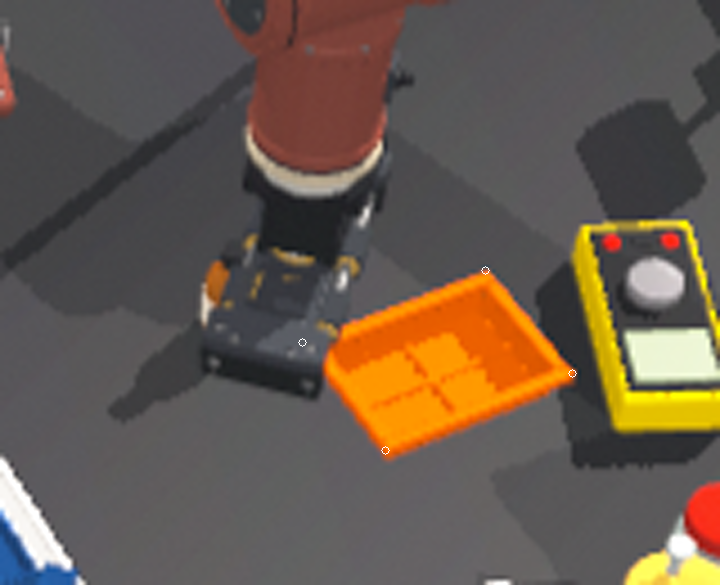

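View pics/hc_top.png

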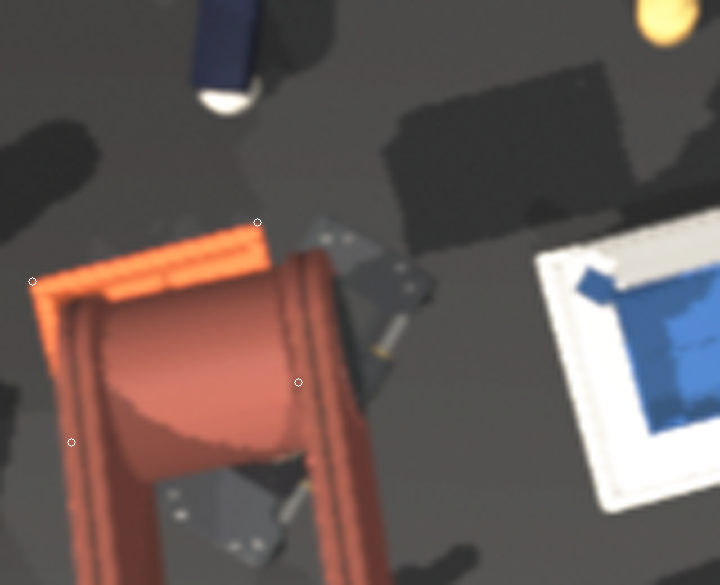

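View pics/h_s.png

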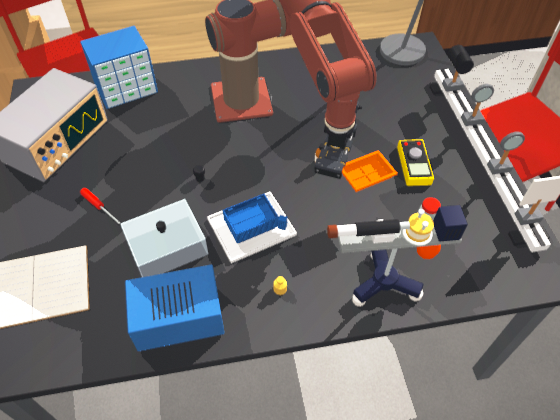

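View pics/h_t.png

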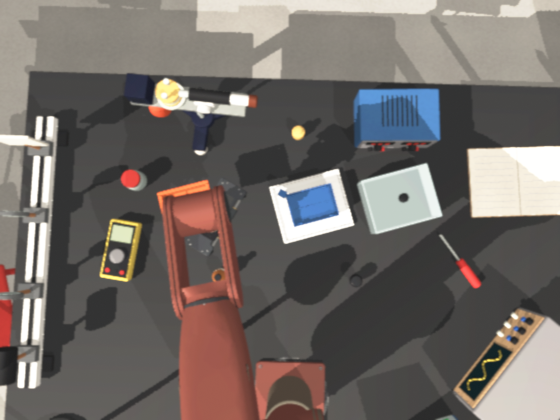

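The tray is at the handover point and the blue stack, cover and other items are in place. The observed corners sit about 1 px off prediction, so I'll check for droop.

```bash
python3 - <<'E'
import cv2
b=cv2.imread("pics/h_s.png");a=cv2.imread("pics/h_t.png")
cv2.imwrite("pics/z1.png",cv2.resize(b[145:195,335:405],None,fx=11,fy=11,interpolation=cv2.INTER_CUBIC))
cv2.imwrite("pics/z2.png",cv2.resize(a[172:217,152:217],None,fx=12,fy=12,interpolation=cv2.INTER_CUBIC))
E
```

```text
(no output)
```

View pics/z1.png

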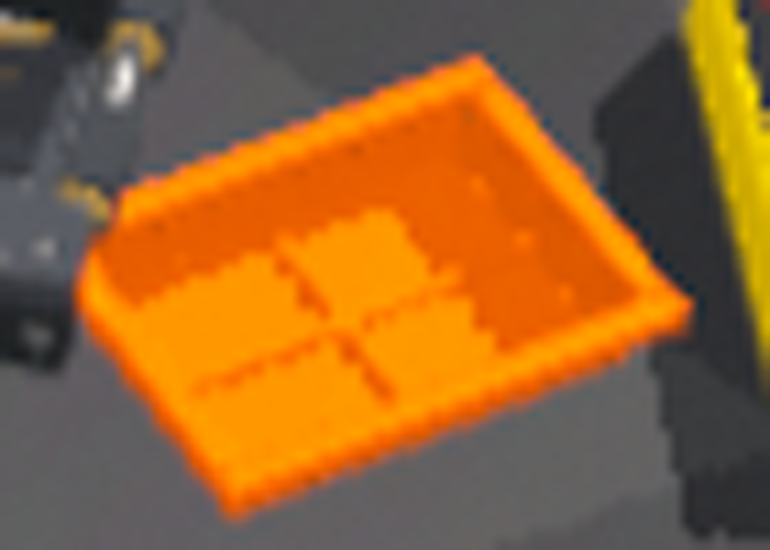

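View pics/z2.png

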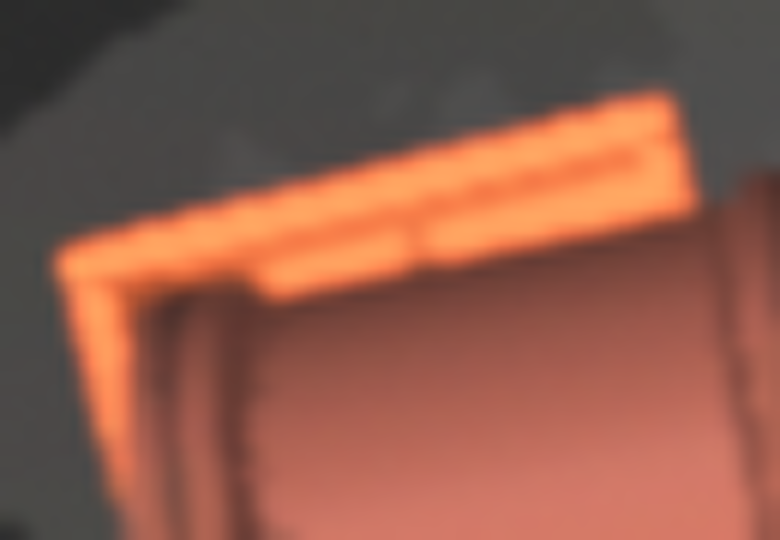

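```bash
python3 - <<'E'
from h import *
from scipy.optimize import least_squares
np.set_printoptions(precision=4,suppress=True)
s=lambda U:un(U,11,(335,145)); t=lambda U:un(U,12,(152,172))
s2=lambda U:un(U,6.2,(195,180)); t2=lambda U:un(U,4,(255,140))
M=lambda x,y,z=.013:(x*.05,y*.07,z)
hand=[("scene",M(-1,1),s((483,55))),("scene",M(1,1),s((692,303))),("scene",M(1,-1),s((232,498))),("scene",M(1,-1,.005),s((235,520))),("scene",M(1,1,.005),s((690,325))),("top",M(1,1),t((58,250))),("top",M(1,-1),t((675,93)))]
init=[("scene",M(-1,1),s2((432,75))),("scene",M(1,1),s2((522,218))),("scene",M(1,-1),s2((258,327))),("top",M(1,1),t2((127,217))),("top",M(1,-1),t2((305,172)))]
def fit(o,H,full=True):
    def f(p):
        Q=R.from_rotvec(p[3:])*R.from_euler("z",YAW)
        return np.concatenate([(proj(n,H+p[:3]+Q.apply(m))[0]-uv) for n,m,uv in o]+[p[3:5]*(3 if full else 1e4)])
    r_=least_squares(f,np.zeros(6));return r_.x[:3]*1e3,np.degrees(r_.x[3:]),np.sqrt(np.mean(r_.fun**2)),f(r_.x).round(2)
print(*fit(init,np.array([.572,-.05,.066])));print(*fit(hand,np.array([.559,.296,.17])))
print(*fit(hand,np.array([.559,.296,.17]),False))
E
```

```text
[-0.2465  0.502  -2.3758] [ 1.5247 -2.1439 -0.6857] 0.610901502841614 [-0.23 -0.   -0.15 -0.03 -1.24  0.21 -1.66  0.08  0.01 -0.22  0.08 -0.11]
[-0.2734  2.2361 -1.6932] [ 1.9746 -0.5194 -0.5212] 0.4278008901493942 [-0.32  0.02 -0.09  0.08 -0.27  0.21 -0.79 -0.02 -0.31 -0.1  -0.41 -0.48
 -1.24  0.07  0.1  -0.03]
[-0.2242  1.7123 -0.6029] [ 0.      0.     -0.2352] 0.49115342243727755 [-0.47  0.04 -0.2   0.46 -0.05 -0.2  -0.67 -0.43 -0.52  0.27 -0.26 -0.34
 -1.47 -0.18  0.    0.  ]
```

The tray is level to within measurement noise: the same fit on the known-level starting pose gives the same bias, leaving about 0.4° net. Its position is within about 2 mm of the target. I'll hand it in.

```bash
python3 - <<'E'
from h import *
from cell import workorder
r.wait(.3); s=st(); print(abs(s["dq"]).max())
workorder.finish_job()
E
```

```text
t28.72 [0.5257 0.205  0.16  ] F [ 0.32 -0.14 -1.57] w0.0193
0.001065703197315577
the job is handed in; nothing more can be done
```

The tray is at the handover point, still gripped by its lug, level and open side up, and the job was handed in at 28.7 s.

- **Cover:** I lifted it off by the knob and set it down upright on the bench to the robot's right of the base. It touched down with about 6 N.
- **Peel:** I raised the tray's lug corner about 47 mm (16°) while the far corner stayed on the stack, then lifted it straight off. The blue trays stayed in the base.
- **Last checks:**
  - **Tray:** the camera fit put it within about 3 mm of my target of (0.559, 0.296, 0.170). It is level as far as I can measure. The raw fit read about 2° of tilt, but it read 2–3° on the tray sitting level on the stack too.
  - **Grip:** the fingers closed to 19.3 mm on the 20 mm lug, and the arm was still.
  - **Bench:** nothing else looked moved in either picture.
- **Handover sideways position:** this is the one uncertain point. The apparatus measured a few degrees off square: foot to rod gave about −3°, the platform edge about −5°. I therefore chose a y between straight along −x from the rod (0.291) and along the apparatus's own axis (about 0.31).

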